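Pin the loose links into the leaning fork

ROBOT

A 6-joint arm with a two-finger parallel gripper is mounted at the origin on the work surface; the furniture and walls round the work are solid. World frame = base frame: x ahead of the robot, y to its left, z up, the work surface at z = 0. Lengths are in mm, angles in rad, forces in N, time in s.
With the tool pointing down it reaches from about 250 to 800 mm from the base axis. Payload 8.5 kg.
Tool frame: the origin (TCP) lies at the very end of the fingers, on their centre line; the grasp point (between the pads) lies 19 mm behind it; z points along the fingers, y is the line along which they close (so a half turn about z gives the same grasp; the last joint's range is limited). The gripper opens to 85 mm and grips with 20 to 120 N. Pads are 22 mm wide; open, the fingers measure 114 mm over their backs; the gripper's body (76 mm by 85 mm) begins 54 mm behind the grasp point. The pads swing forward as they close: fully open they stand 13 mm farther back than shut.
Start: joints at [1.233, 0.238, -0.013, 1.319, 0, 1.571], TCP at [173.975, 495.289, 231.276] pointing down, gripper open.
Joint ranges: [-2.66, 2.66], [-1.03, 1.9], [-1.14, 1.46], [-1.82, 2.27], [-1.45, 1.34], [-3.14, 3.14]. Speed limits (rad/s): [2.22, 2.22, 2.79, 3.14, 3.14, 3.14].

INTERFACE

Orientations are given as a rotation vector (axis times angle).
In Python, from station import manip, kin, eyes, job gives the robot as it stands. Calls block until the motion is done:
- manip.move_pose(position, orientation): joint-space move of the TCP to a pose.
- manip.line_to(position, ori=None, rate=150, force_limit=None): straight line of the TCP; ori=None keeps the orientation; rate is the mean speed in mm/s. With force_limit (N) it stops when the force on the tool has changed by that much, and returns True; else False.
- manip.move_joints(angles): joint-space move.
- manip.move_gripper(opening): finger opening in mm; the grip force is fixed at half the most; returns when the fingers have stopped.
- manip.sleep(seconds).
- kin.solve_ik(position, orientation): joint angles nearest the present ones, or None.
- manip.read_state(): the state.
- eyes.grab_frame(name): name is "scene" or "top"; returns a dict with "pixels" (400x640x3 uint8, red, green, blue), "fx", "fy", "cx", "cy" (pixels), "rvec" (rotation vector, rad) and "tvec" (3), from world to camera coordinates, as OpenCV has them. Camera axes: x right, y down, z forward; pixel columns grow to the right and rows downward; lengths in mm; the calibration is good to about 2 mm. A picture is of the moment at which its call begins. There is no depth.
A pose or a line that the arm cannot do raises manip.PlanningError and nothing moves.
- job.close_job(): hands the job in; it is judged then, once.
The state is a dict: "time_s": time; "qpos": joint angles; "joint_vel": joint speeds; "joint_efforts": joint torques, N m; "tcp_pos": TCP position; "tool_rot": TCP orientation; "contact_force": force on the tool from outside, world axes, zero at the start; "moment": the same for the moment, N m; "opening": finger opening in mm; "gripper_force": force on a finger pad.
Only numpy, scipy, OpenCV 4.12 (cv2) and the standard library are available. Lean on these libraries where they do the work, as an engineer would, in place of code of your own. Each camera call takes 0.05 s, during which the arm holds its last target. There are 200 camera calls.

TASK

Take the red-headed clevis pin out of its wooden block and thread it, nose first, down through the leaning blue fork: through the upper cheek, both loose brass links and the lower cheek, until its collar sits flush on the upper cheek. The links hang out of line, so feel for each eye and bring it into line rather than forcing the pin; leave the pin home and released, and do not shift the tools and parts lying around.

Things in the scene. Friction and masses are not known exactly. Their poses are not given: they have to be found in the camera images.
- pin: Steel clevis pin, 169 mm long, 0.2 kg, upright in a wooden block at the start. Origin: on the axis at the collar's underside; +z to the head. Below it a 14 mm round shank, 126 mm long, its last 4 mm tapering to a 12 mm nose; above it a collar 28 mm across, 5 mm thick, then a red square head to grip, 20 x 20 mm (flats across its x and y), z = 5 to 43 mm.
- pin_tip (a point): Centre of the pin's nose end, 126 mm below the pin's origin.
- pin_stand: Fixed wooden block 76 x 66 mm, 56 mm high, origin at the centre of its underside, with one upright bore 17 mm wide and 46 mm deep in the middle of its top in which the pin stands.
- stand: The grey base plate 170 x 120 x 10 mm that carries the fork, fixed; origin at the centre of its underside. The bore mouth lies 72 mm from it towards -x of the base.
- fork: Blue fork, fixed on the stand. Origin: centre of the bore mouth, on top of the upper cheek, 135 mm above the bench. +z runs along the bore out of the mouth, 25 degrees from vertical, leaning to the robot and its right; y is level, across the fork; x points away and up to a back plate (90 mm wide, x = 30 to 40 mm, no higher than the mouth). Cheeks 8 mm thick, 48 mm wide, bores 18 mm.
- seat_a (a point): Point on the bore axis 36 mm below the mouth, level with the top face of the first brass link: where its eye belongs. Link: 8 mm thick, 44 mm wide, 18 mm eye in the middle. It slides along the fork's y only, at most 12 mm either way, with 1.5 N of friction. It starts up to 10.5 mm off, to an unknown side; this is not reported, it must be felt or seen.
- seat_b (a point): The same for the second brass link, 72 mm below the mouth; its offset is independent of the first. In the upper cheek alone the pin can be rocked about 15 degrees along y, so the nose can be swung to find an eye. Once the shank is in an eye the pin carries that link back into line.
- lower_bore (a point): Centre of the bore on the top face of the fixed lower cheek, 104 mm below the mouth on the bore axis; same 18 mm bore, 8 mm thick. The pin's nose stands out below it when home. Pressing the pin on stand, fork or links with more than 80 N (all contacts added up) counts as forcing.
- pliers: Bystander: yellow-handled long-nose pliers, 154 mm, lying loose.
- screwdriver: Bystander: green-handled screwdriver, 211 mm, lying loose.
- tin_pot: Bystander: grey tin pot, 141 mm across, 131 mm tall, loose.

How it is judged (in metres and radians):
On the way, in this order (a step that is already met when the one before it is completed fails the run):
1. the pin is drawn out of the wooden block (height (world z) of pin_tip above 0.06 m), for 0.1 s.
2. the pin's nose is through the upper cheek and the first link (z of pin_tip in the frame of fork between -0.12 and -0.046 m and distance between pin and fork below 0.085 m and angle between the z axis of pin and the z axis of fork, either way round below 0.35 rad), for 0.1 s.
At the end, for the whole second after the job is handed in: The pin stands through both cheeks and both links, the underside of its collar within 6 mm of the bore mouth's centre and its axis within 0.1 rad of the bore, at rest and released (distance between pin and fork below 0.006 m and angle between the z axis of pin and the z axis of fork, either way round below 0.1 rad and linear speed of pin below 0.01 m/s and contact force between the fingers and pin below 0.1 N); the robot touches nothing.
It fails at once if the pin is forced: more than 80 N in all between the pin and the stand, fork or links (contact force between pin and stand above 80 N).
It fails at once if a loose bystander is shifted by more than 30 mm (distance of any of pliers, screwdriver, tin_pot from where it was at the start of the episode above 0.03 m).
It also fails if it takes over 72 s, if anything falls off the work surface, if the arm or the gripper's body presses on something with over 40 N, if the wrist force passes 120 N, or if a joint passes its speed limit or range.

## Working session

There is one attempt and no reset: what is moved stays moved. The work goes in short steps, each a Python script; the robot and the scene stay as the last script left them, time stands still between calls to the robot, and variables do not carry over. Pictures are saved under pics/ and viewed, at most 10 in all, crops included, and the job is handed in when it is done.

```bash
ls; mkdir -p pics; python3 - <<'E'
from station import manip, kin, eyes, job
import cv2,numpy as np
for n in("scene","top"):
    f=eyes.grab_frame(n); cv2.imwrite(f"pics/{n}0.png",f["pixels"][:,:,::-1])
    R=cv2.Rodrigues(np.array(f["rvec"]))[0]; print(n,f["fx"],f["fy"],f["cx"],f["cy"],-R.T@np.array(f["tvec"]).ravel(),R[2])
print(manip.read_state())
E
```

```text
pics
scene 422.6588241310134 422.6588241310134 311.65019492243573 199.6880022736248 [1001.3888787   281.6935287  1062.63265606] [-0.35849268 -0.30109966 -0.88364133]
top 457.2417638915033 457.2417638915033 318.34753162576436 196.84453858377756 [ 505.56038508  -28.50476905 1167.50501603] [ 0.0866008  -0.00475547 -0.99623174]
{'time_s': 0.1, 'qpos': array([ 1.23302214e+00,  2.38712005e-01, -1.41517214e-02,  1.31920586e+00,
       -2.15675587e-06,  1.57079666e+00]), 'joint_vel': array([ 0.00105955, -0.00155615,  0.0017053 ,  0.0006593 ,  0.00053516,
        0.00141663]), 'joint_efforts': array([-6.58772024e-04, -5.39722359e+01,  3.46997666e+01,  1.35003560e-02,
       -7.23968674e-05, -3.64913637e-05]), 'tcp_pos': array([173.85743636, 494.9876207 , 230.75362002]), 'tool_rot': array([-5.28020587e-01, -3.09668589e+00,  1.97200879e-03]), 'contact_force': array([-0.35464521,  0.08547031, -0.75331324]), 'moment': array([ 0.00941973,  0.07655387, -0.05950951]), 'gripper_force': 0.0, 'opening': 85.40177496804691}
```

View pics/scene0.png

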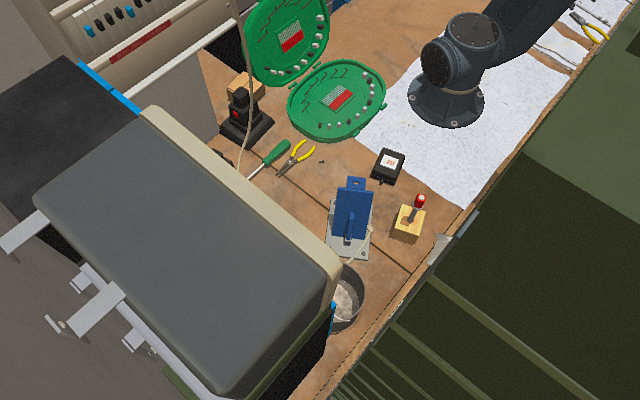

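View pics/top0.png

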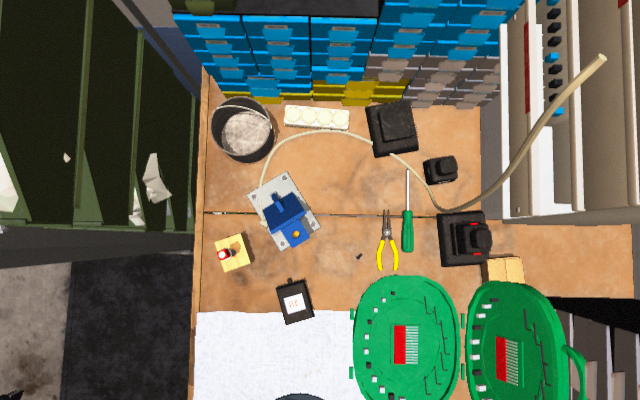

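The scene view shows the fork at about (350,210), the pin head at (420,202) and the block at (408,222). In the top view the fork is at (285,215), the base plate at (284,210), the pin head at (222,255), the block at (233,253) and a brass or orange spot at (296,234). I'll zoom in on these.

```bash
python3 - <<'E'
import cv2,numpy as np
a=cv2.imread("pics/top0.png")[165:275,205:325]; b=cv2.imread("pics/scene0.png")[165:275,320:440]
z=lambda i:cv2.resize(i,None,fx=3.3,fy=5.0*0.66,interpolation=cv2.INTER_CUBIC)
cv2.imwrite("pics/z0.png",np.hstack([z(a),z(b)]))
E
```

```text
(no output)
```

View pics/z0.png

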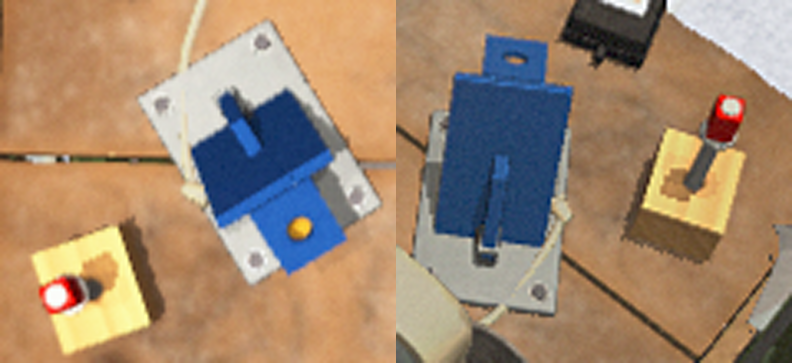

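```bash
cat >h.py <<'E'
from station import manip, kin, eyes, job
import cv2,numpy as np
from scipy.spatial.transform import Rotation as Rn
def ray(f,uv):
    R=cv2.Rodrigues(np.array(f["rvec"],float))[0]; c=-R.T@np.array(f["tvec"],float).ravel()
    d=R.T@np.array([(uv[0]-f["cx"])/f["fx"],(uv[1]-f["cy"])/f["fy"],1]); return c,d/np.linalg.norm(d)
def onz(f,uv,z):
    c,d=ray(f,uv); return c+d*(z-c[2])/d[2]
def tri(f,u,g,v):
    (a,d),(b,e)=ray(f,u),ray(g,v); s=np.linalg.lstsq(np.c_[d,-e],b-a,rcond=None)[0]
    p,q=a+s[0]*d,b+s[1]*e; return (p+q)/2,np.linalg.norm(p-q)
E
python3 - <<'E'
from h import *
np.set_printoptions(precision=1,suppress=True)
t,s=eyes.grab_frame("top"),eyes.grab_frame("scene")
tz=lambda u,v:(u/3.3+205-.35,v/3.3+165-.35); sz=lambda u,v:((u-396)/3.3+320-.35,v/3.3+165-.35)
C=[onz(t,tz(*p),10)[:2] for p in((265,20),(382,208),(252,284),(138,98))]
C=np.array(C);print("plate",C,np.linalg.norm(C-np.roll(C,-1,0),axis=1))
c=C.mean(0); e=(C[0]-C[1])+(C[3]-C[2]); print("c",c,"yaw",np.degrees(np.arctan2(e[1],e[0])))
# fork bore: yellow blob in top view
hsv=cv2.cvtColor(t["pixels"],cv2.COLOR_RGB2HSV)
m=np.zeros((400,640),np.uint8);m[225:243,285:306]=1;blue=(hsv[...,0]>100)&(hsv[...,0]<130)&(hsv[...,1]>100)
y,x=np.nonzero((m>0)&~blue);print("nonblue",x.min(),x.max(),y.min(),y.max(),len(x));k=(abs(x-296)<5)&(abs(y-234)<6);ub=(x[k].mean(),y[k].mean())
print(ub,onz(t,ub,135),onz(s,sz(516,58),135),tri(t,ub,s,sz(516,58)))
print("expected mouth",c-72*e/np.linalg.norm(e))
print("head",onz(t,tz(60,296),179),onz(s,sz(732,105),179),tri(t,tz(60,296),s,sz(732,105)))
# block top corners
B=np.array([onz(t,tz(*p),56)[:2] for p in((32,254),(124,226),(151,323),(62,353))]);e=(B[1]-B[0]);print("block",B,B.mean(0),np.linalg.norm(B-np.roll(B,-1,0),axis=1))
E
```

```text
plate [[671.3  52.6]
 [528.1 -40.9]
 [468.2  56.9]
 [608.6 148.6]] [171.  114.7 167.6 114.7]
c [569.1  54.3] yaw 33.14850111375925
nonblue 285 305 225 242 70
(np.float64(295.47727272727275), np.float64(233.6590909090909)) [511.1  16.3 135. ] [512.6  17.2 135. ] (array([511.1,  16.4, 132.1]), np.float64(0.016027582513231386))
expected mouth [508.8  14.9]
head [463.4 168.9 179. ] [463.3 171.2 179. ] (array([462.8, 170.1, 177.1]), np.float64(1.959707046160088))
block [[488.2 215.1]
 [510.  148.6]
 [439.9 126.4]
 [416.9 190.4]] [463.8 170.1] [70.  73.5 68.  75.4]
```

```bash
cat >>h.py <<'E'
M=np.array([511.5,16.5,134.]); psi=np.radians(33.2); s25,c25=np.sin(np.radians(25)),np.cos(np.radians(25))
F=np.array([[c25*np.cos(psi),c25*np.sin(psi),s25],[-np.sin(psi),np.cos(psi),0],[-s25*np.cos(psi),-s25*np.sin(psi),c25]]).T # fork axes in columns
def tool(zt,yt):
    y=np.array(yt)-np.dot(yt,zt)*np.array(zt);y/=np.linalg.norm(y)
    return Rn.from_matrix(np.c_[np.cross(y,zt),y,zt])
H=8. # TCP above collar underside, along pin
SG=-1.
def pose(depth,dx=0,dy=0,th=0,piv=4.):
    """TCP pose: pin nose at depth below the mouth, pin swung by th (nose to +y) about the point at depth piv, offsets dx,dy (fork)."""
    ax=np.array([0,-np.sin(th),np.cos(th)])      # pin +z in fork frame
    tip=np.array([dx,dy,-piv])-ax*(depth-piv)
    return M+F@(tip+ax*(126+H)), tool(-F@ax,SG*F[:,1]).as_rotvec()
E
python3 - <<'E'
from h import *
np.set_printoptions(precision=2,suppress=True)
import h
for a in(18,108,198,288):
    a=np.radians(a);o=tool([0,0,-1],[np.cos(a),np.sin(a),0]).as_rotvec()
    print(np.degrees(a),[kin.solve_ik([463.3,170,z],o) for z in(144,330)])
for h.SG in(1.,-1.):
    print(h.SG,[kin.solve_ik(*pose(*p)) for p in((-60,),(-15,),(33,0,0,.3),(33,0,0,-.3),(126,))])
E
```

```text
18.0 [array([ 0.35,  0.23, -0.25,  1.09,  0.  ,  1.61]), array([0.35, 0.17, 0.15, 1.55, 0.  , 1.61])]
108.0 [array([ 0.35,  0.23, -0.25,  1.09,  0.  ,  0.04]), array([0.35, 0.17, 0.15, 1.55, 0.  , 0.04])]
198.0 [array([ 0.35,  0.23, -0.25,  1.09,  0.  , -1.53]), array([ 0.35,  0.17,  0.15,  1.55,  0.  , -1.53])]
288.0 [array([ 0.35,  0.23, -0.25,  1.09,  0.  , -3.1 ]), array([ 0.35,  0.17,  0.15,  1.55,  0.  , -3.1 ])]
1.0 [array([-0.29, -0.15, -0.32,  1.11,  0.33, -0.82]), array([-0.25, -0.12, -0.4 ,  0.99,  0.32, -0.78]), array([-0.38,  0.18, -0.23,  1.18,  0.52, -1.03]), array([ 0.09, -0.23, -0.67,  0.61, -0.07, -0.44]), array([-0.14,  0.04, -0.6 ,  0.59,  0.28, -0.67])]
-1.0 [array([-0.29, -0.15, -0.32,  1.11,  0.33,  2.32]), array([-0.25, -0.12, -0.4 ,  0.99,  0.32,  2.36]), array([-0.38,  0.18, -0.23,  1.18,  0.52,  2.11]), array([ 0.09, -0.23, -0.67,  0.61, -0.07,  2.7 ]), array([-0.14,  0.04, -0.6 ,  0.59,  0.28,  2.47])]
```

```bash
sed -i 's/^SG=-1./SG=1./' h.py; python3 - <<'E'
from h import *
np.set_printoptions(precision=1,suppress=True)
a=np.radians(108);o=tool([0,0,-1],[np.cos(a),np.sin(a),0]).as_rotvec()
manip.move_gripper(50)
manip.move_pose([463.3,170,250],o)
manip.line_to([463.3,170,144],force_limit=15)
manip.move_gripper(10)
st=manip.read_state();print(st["opening"],st["gripper_force"],st["contact_force"],st["tcp_pos"])
manip.line_to([463.3,170,330])
st=manip.read_state();print(st["opening"],st["contact_force"])
manip.move_pose(*pose(-60)); manip.line_to(pose(-12)[0]); manip.sleep(.3)
st=manip.read_state();print(st["time_s"],st["contact_force"],st["tcp_pos"],pose(-12)[0])
L=[]
for n,(x,y) in(("top",(250,180)),("scene",(310,120))):
    f=eyes.grab_frame(n);L.append(cv2.resize(f["pixels"][y:y+100,x:x+80,::-1],None,fx=5,fy=5,interpolation=cv2.INTER_CUBIC))
cv2.imwrite("pics/pre.png",np.hstack(L))
E
```

```text
20.587497192677244 58.55033464729786 [-0.   0.5  6. ] [464.  170.3 145. ]
20.212853576995073 [-0.1 -0.3 -2.1]
6.5083 [-0.1 -1.1 -2. ] [460.1 -17.4 267.1] [459.9 -17.3 266.3]
```

View pics/pre.png

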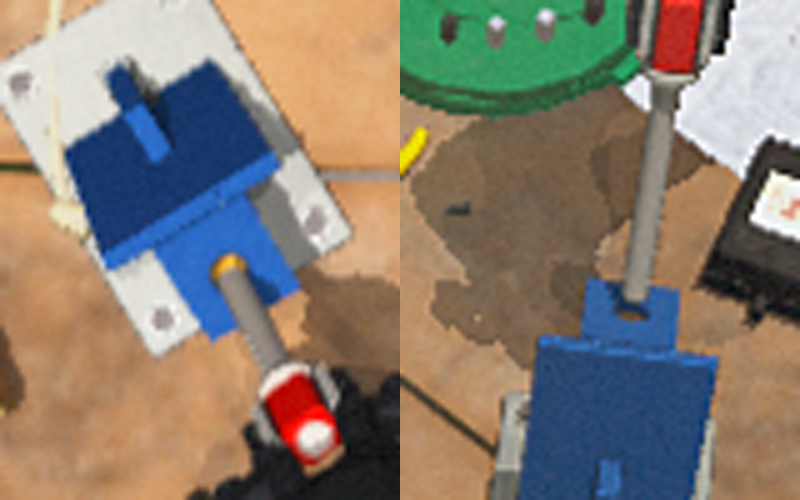

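The grasp is square. The nose, at (232,268) in the left crop, points into the bore at (229,268), and the right crop agrees (nose at (633,298), bore at (632,310)). I'll enter the upper cheek and centre by touch.

```bash
cat >>h.py <<'E'
def now(): # measured TCP expressed as fork-frame offset of the nominal pin origin
    st=manip.read_state();p=F.T@(st["tcp_pos"]-M);return p,F.T@st["contact_force"],st["time_s"]
def go(*a,rate=60,fl=None,**k):
    p,o=pose(*a,**k);return manip.line_to(p,ori=o,rate=rate,force_limit=fl)
E
python3 - <<'E'
from h import *
np.set_printoptions(precision=1,suppress=True)
r=go(12,rate=40,fl=6);print(r,*now())
if not r:
    for d in((4,0),(-4,0),(0,4),(0,-4)):
        r=go(12,*d,rate=20,fl=4);print(d,r,*now());go(12)
print(*now())
E
```

```text
False [  0.1   0.  122. ] [-1.4 -0.7 -1.2] 7.3583
(4, 0) False [  3.8  -0.1 122.1] [-4.2 -1.2  0.7] 7.7083
(-4, 0) False [ -3.7  -0.1 122.2] [ 0.  -0.6 -1.1] 8.3083
(0, 4) True [ -0.8   3.3 121.8] [-0.6 -1.7  1. ] 8.8417
(0, -4) False [ -0.1  -3.7 121.8] [-0.4  2.5 -1.5] 9.4417
[ -0.    0.1 122.1] [-0.7 -0.2 -2. ] 9.6917
```

```bash
cat >>h.py <<'E'
def swing(d,s): # swing angle that puts the nose s mm to +y at depth d
    return float(np.arcsin(s/(d-4.)))
def probe(seat,ss,dx=0.):
    """Try nose offsets ss over the seat, press gently; returns the offset that went through."""
    for s in ss:
        th=swing(seat,s)
        if go(seat-4,dx,0,th,fl=8): print("swing blocked",s,*now())
        r=go(seat+9,dx,0,th,rate=40,fl=5);p,f,t=now();print(s,"stopped" if r else "IN",p,f,t)
        if not r: return s
        go(seat-4,dx,0,th)
E
python3 - <<'E'
from h import *
np.set_printoptions(precision=1,suppress=True)
print(go(31,-.3,rate=40,fl=6),*now())
print(probe(36,[0,5,-5,8.3,-8.3],-.3))
E
```

```text
False [ -0.3   0.1 102.9] [-0.1 -1.  -2. ] 10.3167
0 IN [-0.5  0.1 88.7] [-0.9  0.4 -2.4] 11.0417
0
```

```bash
python3 - <<'E'
from h import *
np.set_printoptions(precision=1,suppress=True)
r=go(67,-.3,rate=40,fl=6);print(r,*now())
if not r: print(probe(72,[0,5,-5,9.5,-9.5],-.3)); print(*now())
E
```

```text
False [-0.4  0.1 66.9] [-1.2  1.  -1.7] 11.7417
0 stopped [ 0.2 -0.1 64.2] [-1.   1.  10.8] 12.2
5 IN [-0.4 -3.8 52.6] [-1.1 -0.3 -0.9] 13.175
5
[-0.4 -3.8 52.6] [-1.1 -0.3 -0.9] 13.175
```

```bash
python3 - <<'E'
from h import *
np.set_printoptions(precision=1,suppress=True)
print(go(81,-.3,0,0,rate=20,fl=12),*now())
for d in(100,108,116,122,128):
    r=go(d,-.3,rate=30,fl=8);print(d,r,*now())
    if r: break
E
```

```text
False [ 0.   0.4 53.4] [-1.5 -0.7 -0.8] 13.5333
100 False [-0.4  0.  33.9] [-1.1  1.  -1.5] 14.3167
108 False [-0.4  0.  25.8] [-1.3  0.  -1.5] 14.7333
116 False [-0.4  0.  17.8] [-1.9  1.4 -1.3] 15.15
122 False [-0.4  0.  11.8] [-1.1  0.5 -1.2] 15.5
128 True [ 0.4 -0.1  9.8] [0.  0.3 5.3] 15.7083
```

```bash
python3 - <<'E'
from h import *
np.set_printoptions(precision=1,suppress=True)
manip.move_gripper(60); manip.sleep(.3); print(*now())
go(170,0,0,0) if False else manip.line_to(manip.read_state()["tcp_pos"]+F[:,2]*130,rate=120)
manip.move_joints([1.0,0.0,0.0,1.3,0,0.0]); manip.sleep(.3); print(*now())
L=[]
for n,(x,y) in(("top",(250,180)),("scene",(310,120))):
    f=eyes.grab_frame(n);L.append(cv2.resize(f["pixels"][y:y+100,x:x+80,::-1],None,fx=5,fy=5,interpolation=cv2.INTER_CUBIC))
    R=f["rvec"],f["tvec"];K=np.array([[f["fx"],0,f["cx"]],[0,f["fy"],f["cy"]],[0,0,1]])
    P=np.array([M+F@[0,0,z] for z in(0,5,43)]);q=cv2.projectPoints(P,np.array(R[0]),np.array(R[1]),K,None)[0][:,0]
    print(n,(q-[x,y])*5+[0 if n=="top" else 400,0])
cv2.imwrite("pics/end.png",np.hstack(L))
E
```

```text
[-0.9  0.7  9. ] [-0.1 -0.4  0.2] 16.475
[127.3 476.2 193.4] [-0.3 -0.8 -0.1] 19.8083
top [[227.  267.3]
 [229.  271.3]
 [245.2 302.4]]
scene [[630.1 309.9]
 [631.4 301.9]
 [641.4 239.1]]
```

View pics/end.png

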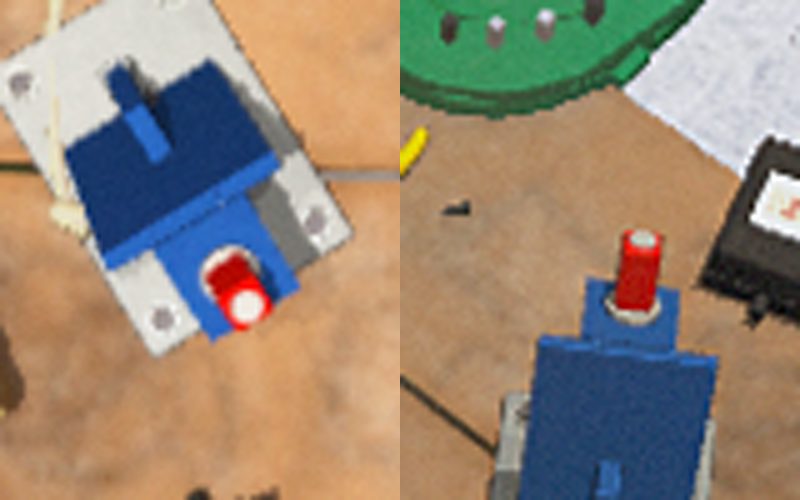

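The collar sits flush on the upper cheek. The head top is at (245,306) in the left crop and (642,238) in the right, against predictions of (245,302) and (641,239). The pin is home and released.

```bash
python3 -c "
from h import *
print(job.close_job())"
```

```text
the job is handed in; nothing more can be done
None
```

The pin is threaded through both cheeks and both links, with its collar flush on the upper cheek; it is released, and the job was handed in about 20 s into the 72 s allowed (no verdict was shown).

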